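Load the blue tip box into the dock

TASK

Lift the pipette-tip box with the blue lid out of the white bin and lay it flat on the green mat, blue lid up, letting go of it there. Then take it again and seat it in the grey dock, flat on the dock's plate between the four black corners, blue lid still up. Leave the other two boxes standing where they are in the bin, and leave the spray bottle and the tube rack where they stand.

Things in the scene. Friction and masses are not known exactly. Their poses are not given: they have to be found in the camera images.
- blue_box: Tip box to load: closed rigid box 110 x 60 x 34 mm, 0.18 kg, yellow base, blue lid. It starts standing in the bin on a long narrow side (110 x 34 mm), 60 mm tall. Origin: centre of that underside. x: along the 110 mm length; z: along the 60 mm width (up at the start); y: through the 34 mm thickness, out of the blue lid (lid = +y face, yellow base = -y face). Lying lid up, its y points up.
- blue_box_center (a point): The middle of the blue-lidded box, 30 mm from its origin along its z; same axes as the box. 17 mm inside the lid face and the base face.
- red_box: A like box (110 x 34 x 60 mm, same frame as the blue one) with a red lid, standing in the bin; to be left there.
- green_box: A like box (110 x 34 x 60 mm, same frame as the blue one) with a green lid, standing in the bin; to be left there.
- bin: White open bin, fixed, left or right of the mat. Outside 158 (x) x 268 (y) x 50 mm high, walls and floor 4 mm. Origin: centre of its underside, on the bench. Three boxes stand in it side by side across its y, 78 mm between centres (gaps about 44 mm), lids facing about its +y, order of colours varies. Their tops stand 14 mm above the rim.
- mat: Grippy green rubber mat fixed on the bench, 200 (x) x 150 (y) x 4 mm thick. Origin: centre of its underside.
- dock: Fixed dock, on the other side of the mat from the bin: grey plate 140 (x) x 90 (y) x 12 mm with four black corner angles 8 mm higher, forming a nest 116 (x) x 66 mm (y) for a lying box; the long sides are open for 76 mm between angles. Origin: centre of its underside. A seated box has its length along the dock's x (either way round), its middle over the origin, its underside 12 mm up.
- spray_bottle: Red spray bottle, loose, 72 mm diameter, 183 mm tall, beyond the mat. Origin: centre of its underside, z up.
- tube_rack: Aluminium rack with corked test tubes, loose, 66 (x) x 118 (y) x 150 mm tall, beyond the mat. Origin: centre of its underside, z up.
Things that resemble listed ones, but are neither listed nor needed, are in the scene too. What is shaped like the spray_bottle but brown is not meant. Leave any purple look-alike of the blue_box alone.

How it is judged (in metres and radians):
On the way:
1. the blue-lidded box lies flat on the mat, blue lid up, let go and still (angle between blue_box's own y axis and vertical below 0.12 rad and x of blue_box_center in the frame of mat between -0.1 and 0.1 m and y of blue_box_center in the frame of mat between -0.075 and 0.075 m and z of blue_box_center in the frame of mat between 0.015 and 0.027 m and contact force between the fingers and blue_box below 0.1 N and linear speed of blue_box below 0.03 m/s), for 0.2 s.
At the end, for the whole second after the job is handed in: Blue box lid up (0.07 rad) in the dock: centre within 6 mm of the dock's in x and y, 25 to 32 mm above its underside, length along the dock's within 0.12 rad, still. Red and green boxes within 30 mm of their starts in the bin, bottle and rack within 40 mm, all upright within 0.2 rad (angle between blue_box's own y axis and vertical below 0.07 rad and x of blue_box_center in the frame of dock between -0.006 and 0.006 m and y of blue_box_center in the frame of dock between -0.006 and 0.006 m and z of blue_box_center in the frame of dock between 0.025 and 0.032 m and angle between the x axis of blue_box and the x axis of dock, either way round below 0.12 rad and linear speed of blue_box below 0.02 m/s and angle between each of red_box, green_box, spray_bottle, tube_rack's own z axis and vertical below 0.2 rad and distance of each of red_box, green_box from where it was at the start of the episode below 0.03 m and distance of each of spray_bottle, tube_rack from where it was at the start of the episode below 0.04 m); the robot touches nothing.
It fails at once if the red or green box is shoved more than 30 mm or tipped, or the spray bottle or tube rack shoved more than 40 mm or tipped (0.2 rad) (not (angle between each of red_box, green_box, spray_bottle, tube_rack's own z axis and vertical below 0.2 rad and distance of each of red_box, green_box from where it was at the start of the episode below 0.03 m and distance of each of spray_bottle, tube_rack from where it was at the start of the episode below 0.04 m)).
It also fails if it takes over 64 s, if anything falls off the work surface, if the arm or the gripper's body presses on something with over 40 N, if the wrist force passes 120 N, or if a joint passes its speed limit or range.

ROBOT

A 6-joint arm with a two-finger parallel gripper is mounted at the origin on the work surface. World frame = base frame: x ahead of the robot, y to its left, z up, the work surface at z = 0. Lengths are in mm, angles in rad, forces in N, time in s.
With the tool pointing down it reaches from about 300 to 750 mm from the base axis. Payload 8.5 kg.
Tool frame: the origin (TCP) lies on the centre line of the jaws, within the pads' length; the fingertips stand 19 mm ahead of it and the grasp point (between the pads) is the TCP; z points along the fingers, y is the line along which they close (so a half turn about z gives the same grasp; the last joint's range is limited). The gripper opens to 85 mm and grips with 20 to 120 N. Pads are 22 mm wide; open, the fingers measure 114 mm over their backs; the gripper's body (76 mm by 85 mm) begins 54 mm behind the grasp point. The pads swing forward as they close: fully open they stand 13 mm farther back than shut.
Start: joints at [-1.361, 0.381, 1.297, -0, 1.464, -0.215], TCP at [226.668, -501.101, 250.322] pointing down, gripper open.
Joint ranges: [-3.11, 3.11], [-0.89, 2.33], [0.22, 2.48], [-1.42, 4.56], [0.17, 2.85], [-2.88, 2.88]. Speed limits (rad/s): [2.39, 2.39, 3.14, 3.14, 3.14, 3.14].

INTERFACE

Orientations are given as a unit quaternion [w, x, y, z].
In Python, from workcell import r, eyes gives the robot as it stands.
- The arm moves only by the tool apply_moves, never from a script. Its argument "plan" is a list of rows, each an object of numbers: "dx", "dy", "dz": the shift along the tool's x, y, z normalised to -1 to 1, where 1 is 0.8 m; "rx", "ry", "rz": the turn, a rotation vector about the tool's x, y, z normalised to -1 to 1, where 1 is pi rad; "gripper": the finger opening in mm, from 0 to 85.4. In form: [{"dx": .., "dy": .., "dz": .., "rx": .., "ry": .., "rz": .., "gripper": ..}, ...]. A call has 1 to 10 rows; each row is the pose to reach, as a shift and turn from the pose commanded when the call began, along the tool's axes at that moment, turning the shorter way round; what a row does not reach only later rows make up. A row lasts 1/8 s, in which the tool goes at most 62.5 mm and 10.7 degrees, less where a joint would pass 70% of its speed; a pose out of reach is approached as far as the arm can. A call with a number of a shift or a turn outside -1 to 1 is refused whole. A call with a gripper value outside its range is refused whole. The fingers move at their own pace and stop on an object; the grip force is fixed at half the most. Time passes only in rows, so rows that repeat a pose let the fingers close. It gives the time, the measured TCP pose, the force, the opening and the grip force at its end, in the units of the state.
- r.sense(): the state, without advancing time (a new reading comes with each control period).
- eyes.get_image(name): name is "scene" or "top"; returns (picture, depth): 420x560x3 uint8, red, green, blue; 420x560 float32, mm along the optical axis (not along the pixel's ray), 0 where there is no reading.
- eyes.camera_info(name): a dict with "mtx" (3x3 intrinsics, pixels), "extrinsics" (4x4, takes a point from camera to world coordinates). Camera axes: x right, y down, z forward; pixel columns grow to the right and rows downward; lengths in mm; the calibration is good to about 2 mm. A picture is of the moment at which its call begins. camera_info takes no time and is no camera call.
- r.sign_off(): hands the job in; it is judged then, once.
Trained networks look in the newest picture that a camera, given by its name, has taken for a name from the list of things; names that differ only in an ending like _2 or _b are one class to them, and where a whole thing is asked for, a point or a joint stands for the part that bears it (a point fixed in the world has none). Each returns a list of dicts, best first, with "score" (0 to 1); they miss things now and then, are a little off and sometimes report something else, mostly with a low value. They report only what shows in the picture. A call takes as long as a camera call. They do not tell look-alikes from the thing itself.
- eyes.find_in(camera, label): "box" ([left, top, width, height] in pixels, round what is visible of it).
- eyes.landmark_of(camera, label): "location" ([column, row] in pixels: a listed point, or the origin of a listed thing).
The state is a dict: "time_s": time; "qpos": joint angles; "dq": joint speeds; "joint_efforts": joint torques, N m; "position": TCP position; "eef_rot": TCP orientation; "force": force on the tool from outside, world axes, zero at the start; "ft_torque": the same for the moment, N m; "finger_gap": opening from 0.0 (shut) to 1.0 (fully open); "finger_force": force on a finger pad.
Only numpy, scipy, OpenCV 4.12 (cv2) and the standard library are available. Lean on these libraries where they do the work, as an engineer would, in place of code of your own. Each camera call takes 0.05 s, during which the arm holds its last target. There are 200 camera calls.

## Working session

There is one attempt and no reset: what is moved stays moved. The work goes in short steps, Python scripts to look and compute and a tool call to move; the robot and the scene stay as the last step left them, time stands still between calls to the robot, and variables do not carry over. Pictures are saved under pics/ and viewed, at most 10 in all, crops included, and the job is handed in when it is done.

Besides the shell and the picture viewer there is one more tool, called after "Request:" by a JSON object that holds its "op" and its "data". apply_moves: Moves the arm, as the interface text tells. Its arguments: {"type":"object","properties":{"plan":{"type":"array"}},"required":["plan"]}

```bash
mkdir -p pics; ls
python3 - <<'E'
from workcell import r, eyes
import cv2,numpy as np
for n in("scene","top"):
    p,d=eyes.get_image(n); cv2.imwrite(f"pics/{n}0.png",p[:,:,::-1]); np.savez(f"{n}0.npz",p=p,d=d)
    c=eyes.camera_info(n); print(n,np.round(c["mtx"],1).tolist(),np.round(c["extrinsics"],3).tolist())
print(r.sense())
E
```

```text
pics
scene [[416.9, 0.0, 283.1], [0.0, 416.9, 212.0], [0.0, 0.0, 1.0]] [[0.251, 0.779, -0.575, 1394.72], [0.968, -0.209, 0.139, -126.37], [-0.012, -0.591, -0.806, 1130.868], [0.0, 0.0, 0.0, 1.0]]
top [[481.0, 0.0, 268.6], [0.0, 481.0, 209.1], [0.0, 0.0, 1.0]] [[-0.003, -0.997, 0.079, 544.872], [-1.0, 0.003, -0.005, 67.164], [0.005, -0.079, -0.997, 1295.287], [0.0, 0.0, 0.0, 1.0]]
{'time_s': 0.1, 'qpos': array([-1.36129532e+00,  3.81141599e-01,  1.29815212e+00, -2.64083098e-06,
        1.46359658e+00, -2.15282609e-01]), 'dq': array([-2.69533995e-04, -2.20435007e-03, -1.40627588e-03,  1.16879143e-03,
       -2.81177852e-04,  8.15240551e-05]), 'joint_efforts': array([ 5.16517102e-03, -4.49223304e+01, -2.31654149e+01, -8.45669911e-05,
        3.69992529e-03,  1.41546056e-05]), 'position': array([ 226.62465448, -500.88554049,  249.77761177]), 'eef_rot': array([-6.48822194e-04,  9.77529286e-01,  2.10798659e-01,  5.62870936e-07]), 'force': array([0.16551161, 0.25590209, 0.52941309]), 'ft_torque': array([-0.00070961, -0.00404191, -0.01136325]), 'finger_force': 0.0, 'finger_gap': 0.9967751665550931}
```

View pics/scene0.png

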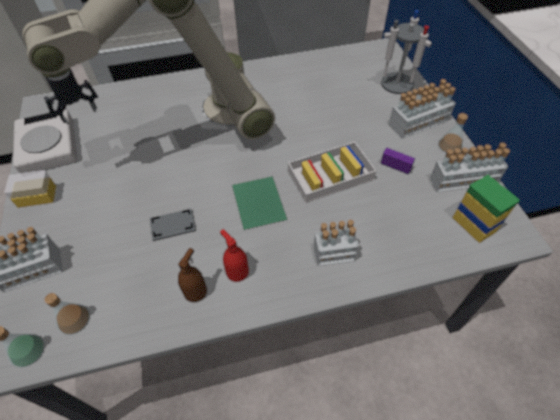

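View pics/top0.png

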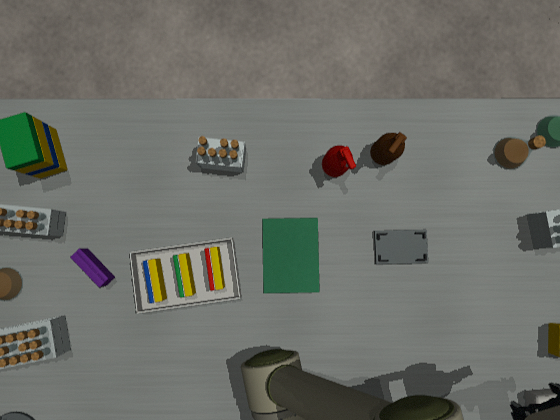

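The top view shows the bin at (186,275) with the blue-lidded box at (152,280), green at (182,275) and red at (214,269). The mat is at (291,255) and the dock at (400,247). The red bottle is at (337,162) and the rack at (220,155). What could be mistaken for the blue box: the purple box at (92,267), the green and red boxes in the bin, and the blue-striped carton at (35,148). I choose (152,280), because it stands in the bin and has a blue lid.

```bash
cat > h.py <<'E'
import numpy as np,cv2
from workcell import r,eyes
def cloud(n,d):
    c=eyes.camera_info(n);K=np.array(c["mtx"]);E=np.array(c["extrinsics"])
    v,u=np.indices(d.shape); P=np.stack([(u-K[0,2])/K[0,0]*d,(v-K[1,2])/K[1,1]*d,d],-1)
    return P@E[:3,:3].T+E[:3,3]
def rect(W,m):
    (c,s,a)=cv2.minAreaRect(W[m][:,:2].astype(np.float32)); return np.round(c,1),np.round(s,1),round(a,2)
def big(m):
    n,l,s,_=cv2.connectedComponentsWithStats(m.astype(np.uint8)); return l==1+np.argmax(s[1:,4])
E
python3 - <<'E'
from h import *
z={n:np.load(n+"0.npz") for n in("scene","top")}
W={n:cloud(n,z[n]["d"]) for n in z}
H={n:cv2.cvtColor(z[n]["p"],cv2.COLOR_RGB2HSV) for n in z}
t=W["top"]
for n in z:
    w=W[n];h=H[n];zz=w[...,2];x,y=w[...,0],w[...,1]
    mat=(h[...,0]>55)&(h[...,0]<90)&(h[...,1]>120)&(abs(zz)<15)
    mat=big(mat); print(n,"mat",rect(w,mat),"z",np.median(zz[mat]))
    R=(x>300)&(x<560)&(y>120)&(y<360) 
    for nm,lo,hi in(("blue",105,125),("yel",20,33)):
        m=R&(h[...,0]>lo)&(h[...,0]<hi)&(h[...,1]>110)&(zz>52)&(zz<72)
        for i in range(3):
            n_,l,s,c=cv2.connectedComponentsWithStats(m.astype(np.uint8))
        for k in np.argsort(-s[1:,4])[:3]+1:
            q=l==k
            if q.sum()>15: print(nm,q.sum(),np.round(c[k],1),rect(w,q),"z",np.round(np.percentile(zz[q],[10,50,90]),1))
    m=R&(zz>38)&(zz<75); print("bin+boxes",rect(w,big(m)))
    D=(x>370)&(x<560)&(y<-130)&(y>-370)
    m=D&(zz>7)&(zz<35); print("dock",rect(w,big(m)),"z",np.percentile(zz[big(m)],[10,50,90]))
    m=big(D&(zz>16)&(zz<35));print("hi",rect(w,D&(zz>16)&(zz<35)))
    print("bench z",np.median(zz[(abs(zz)<15)]))
p=z["top"]["p"][220:330,60:440,::-1]; a=cv2.resize(p,None,fx=2.1,fy=2.1,interpolation=2)
q=z["scene"]["p"][130:210,270:420,::-1]; b=cv2.resize(q,(798,345))[:, :]
cv2.imwrite("pics/crop0.png",np.vstack([a,cv2.resize(b,(a.shape[1],345))]))
E
```

```text
Traceback (most recent call last):
  File "h.py", line 10, in big
    n,l,s,_=cv2.connectedComponentsWithStats(m.astype(np.uint8)); return l==1+np.argmax(s[1:,4])
                                                                              ~~~~~~~~~^^^^^^^^^
ValueError: attempt to get argmax of an empty sequence
```

Run:
```python
from h import *
for n,pts in(("scene",[(260,200),(173,224),(311,175),(330,160),(352,155),(100,150),(336,184)]),("top",[(291,255),(400,247),(150,280),(157,280),(186,290),(340,330)])):
    z=np.load(n+"0.npz");w=cloud(n,z["d"]);h=cv2.cvtColor(z["p"],cv2.COLOR_RGB2HSV)
    for u,v in pts: print(n,u,v,h[v,u],z["d"][v,u],w[v,u].round(1))
    print((z["d"]==0).mean())
```

```text
scene 260 200 [ 74  93 110] 1434.7566 [517.9   4.9  -0.7]
scene 173 224 [ 90  12 105] 1364.9042 [ 550.3 -293.6   11.3]
scene 311 175 [ 23 141 193] 1421.9238 [502.9 189.9  57.8]
scene 330 160 [ 24 118 182] 1455.2491 [457.9 272.4  62.8]
scene 352 155 [ 18  56 159] 1472.131 [452.7 356.   59.9]
scene 100 150 [ 30   2 130] 1579.4413 [ 129.9 -529.     4.4]
scene 336 184 [ 17  17 137] 1414.3732 [552.7 263.9  44.4]
0.0038775510204081634
top 291 255 [ 74 143  96] 1281.6897 [523.8   1.4   8.2]
top 400 247 [80 16 94] 1280.8352 [ 544.2 -288.9   12.1]
top 150 280 [111  52 133] 1221.6161 [462.6 362.8  61.8]
top 157 280 [ 28 255 172] 1223.1309 [462.4 345.3  60.4]
top 186 290 [ 27 255 173] 1221.2644 [437.  271.3  60.6]
top 340 330 [ 60   6 123] 1279.2596 [ 324.6 -128.3   -4.5]
0.004124149659863945
```

```bash
cat > m.py <<'E'
from h import *
z={n:np.load(n+"0.npz") for n in("scene","top")}
for n in z:
    w=cloud(n,z[n]["d"]);h=cv2.cvtColor(z[n]["p"],cv2.COLOR_RGB2HSV).astype(int);zz=w[...,2];x,y=w[...,0],w[...,1]
    hu,sa=h[...,0],h[...,1]
    mat=big((hu>60)&(hu<90)&(sa>70)&(abs(zz)<15)&(abs(y)<150)); print(n,"mat",rect(w,mat),"z",np.median(zz[mat]))
    R=(x>380)&(x<640)&(y>120)&(y<430)
    tops=R&(zz>54)&(zz<72)
    tops=cv2.morphologyEx(tops.astype(np.uint8),cv2.MORPH_OPEN,np.ones((2,2)))
    k,l,s,c=cv2.connectedComponentsWithStats(tops)
    for i in range(1,k):
        q=l==i
        if q.sum()>60: print("box",q.sum(),c[i].round(1),"hue",np.median(hu[q]),rect(w,q),"mean",w[q].mean(0).round(1))
    b=R&(zz>30); print("bin",rect(w,big(b)))
    D=(x>420)&(x<620)&(y<-180)&(y>-400)
    q=big(D&(zz>6)&(zz<35)); print("dock",q.sum(),rect(w,q),"z",np.percentile(zz[q],[10,50,90]).round(1), "mean",w[q].mean(0).round(1))
    q=D&(h[...,2]<50)&(zz>5); print("corners",q.sum(),rect(w,q),np.median(zz[q]))
    q=(abs(x-500)<150)&(y<-50)&(y>-200)&(zz<5); print("bench z",np.median(zz[q]))
p=z["top"]["p"][220:330,60:440,::-1]; a=cv2.resize(p,None,fx=2.1,fy=2.1,interpolation=2)
q=z["scene"]["p"][130:210,270:420,::-1]; b=cv2.resize(q,(a.shape[1],345))
cv2.imwrite("pics/crop0.png",np.vstack([a,b]))
E
python3 m.py
```

```text
scene mat (array([524.5,  -2.3]), array([197.4, 142.8]), 0.89) z 2.4257232673551243
box 241 [353.2 158.5] hue 23.0 (array([899.9, 155.3]), array([  90.5, 1135.1]), 64.9) mean [476.8 350.   68.6]
box 251 [333.9 165.7] hue 24.0 (array([904.2, 113.5]), array([  84.5, 1088.9]), 68.38) mean [487.  276.8  63.2]
box 253 [313.6 173.7] hue 22.0 (array([906.6,  70.6]), array([  76.9, 1050. ]), 72.21) mean [511.1 196.2  71.8]
bin (array([476.8, 273.5]), array([165.2, 270.4]), 8.63)
dock 966 (array([ 549.3, -296.2]), array([ 93.7, 139.6]), 1.47) z [ 8.  10.9 15.2] mean [ 550.9 -296.9   11.4]
corners 8 (array([ 574. , -282.4]), array([ 58. , 135.4]), 30.74) 17.99440236252667
bench z -1.2302349295566728
top mat (array([524. ,   2.8]), array([199. , 149.6]), 0.8) z 2.573034561009763
box 580 [214.3 269.4] hue 26.0 (array([486.6, 144.8]), array([114.4, 156.7]), 0.74) mean [489.1 199.2  65.9]
box 590 [183.5 276.4] hue 27.0 (array([477.6, 180.6]), array([114.3, 237.8]), 5.01) mean [471.3 277.9  61.9]
box 594 [153.4 282.1] hue 27.0 (array([469.8, 220.1]), array([115.8, 320.5]), 6.28) mean [457.3 353.   66.2]
bin (array([473.3, 279. ]), array([157.9, 269.7]), 7.86)
dock 1715 (array([ 544.8, -291.2]), array([ 89.9, 142.8]), 1.41) z [ 7.8 11.  15. ] mean [ 544.4 -291.    11.4]
corners 134 (array([ 545.4, -288.3]), array([ 82.6, 134.4]), 1.96) 17.033202626958087
bench z -1.1503628644669561
```

View pics/crop0.png

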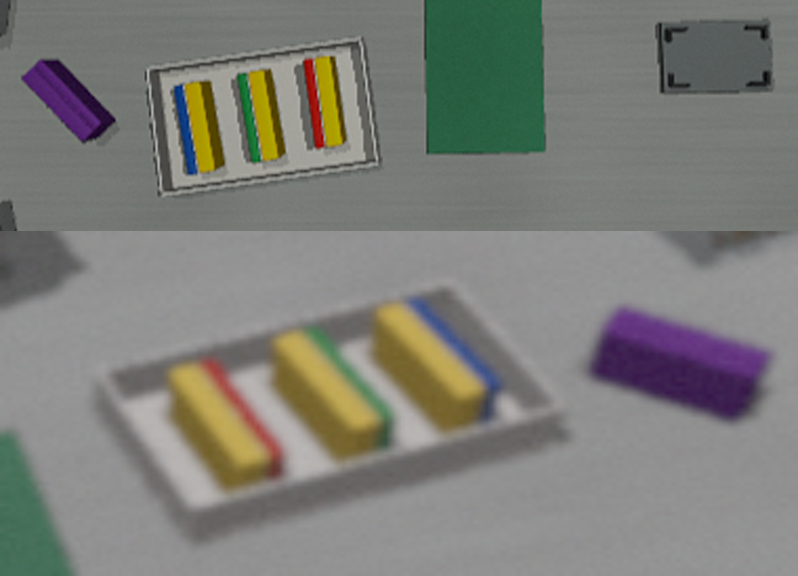

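The crop confirms the blue lid on the box nearest the purple one, which lies outside the bin. The lid faces world +y. Next: robust edges of the box, then start moving.

```bash
cat >> h.py <<'E'
def ext(w,q,yaw):
    "robust centre/size of masked points along axes at yaw (deg)"
    a=np.radians(yaw);A=np.array([[np.cos(a),np.sin(a)],[-np.sin(a),np.cos(a)]])
    P=w[q][:,:2]@A.T; lo,hi=np.percentile(P,1.5,0),np.percentile(P,98.5,0)
    return ((lo+hi)/2@A).round(1),(hi-lo).round(1),np.median(w[q][:,2]).round(1)
def rel(xyz,yaw,tilt=(0,0,0)):
    "row numbers to bring TCP to xyz, tool down with tool-x at yaw deg"
    from scipy.spatial.transform import Rotation as R
    s=r.sense();q=s["eef_rot"];R0=R.from_quat([*q[1:],q[0]])
    a=np.radians(yaw);R1=R.from_matrix([[np.cos(a),np.sin(a),0],[np.sin(a),-np.cos(a),0],[0,0,-1]])
    d=R0.inv().apply(np.array(xyz)-s["position"])/800; t=(R0.inv()*R1).as_rotvec()/np.pi
    return d.round(4).tolist(),t.round(4).tolist()
E
python3 - <<'E'
from h import *
for n in("scene","top"):
    z=np.load(n+"0.npz");w=cloud(n,z["d"]);x,y,zz=w[...,0],w[...,1],w[...,2]
    h=cv2.cvtColor(z["p"],cv2.COLOR_RGB2HSV).astype(int)
    for c in((458,352),(470,277),(484,199)):
        q=(abs(x-c[0])<75)&(abs(y-c[1])<32)&(zz>54)&(zz<67)
        k=big(q)
        P=w[k][:,:2];P=P-P.mean(0);v=np.linalg.svd(P)[2][0] if 0 else np.linalg.eigh(P.T@P)[1][:,1]
        print(n,k.sum(),ext(w,k,8),"pca",np.degrees(np.arctan(v[1]/v[0])).round(1))
print(rel((330,-80,250),8))
E
```

```text
scene 241 (array([464.6, 352.5]), array([106.9,  36.1]), np.float64(61.4)) pca 10.8
scene 248 (array([477.6, 276. ]), array([106.5,  35.7]), np.float64(61.3)) pca 10.6
scene 254 (array([494.6, 197.6]), array([108.2,  32.9]), np.float64(61.6)) pca 8.4
top 578 (array([460.2, 357.1]), array([105.9,  34.9]), np.float64(62.2)) pca 10.4
top 576 (array([474.3, 280.7]), array([105.6,  35.1]), np.float64(62.2)) pca 11.0
top 564 (array([491.1, 202.4]), array([106.1,  32.9]), np.float64(62.2)) pca 8.4
([0.3346, -0.4261, 0.0004], [-0.0004, -0.0, 0.0908])
```

Request:
{"op": "apply_moves", "data": {"plan": [{"dx": 0.3346, "dy": -0.4261, "dz": 0, "rz": 0.08, "gripper": 62}, {"dx": 0.3346, "dy": -0.4261, "dz": 0, "rz": 0.08, "gripper": 62}, {"dx": 0.3346, "dy": -0.4261, "dz": 0, "rz": 0.08, "gripper": 62}, {"dx": 0.3346, "dy": -0.4261, "dz": 0, "rz": 0.08, "gripper": 62}, {"dx": 0.3346, "dy": -0.4261, "dz": 0, "rz": 0.08, "gripper": 62}, {"dx": 0.3346, "dy": -0.4261, "dz": 0, "rz": 0.08, "gripper": 62}, {"dx": 0.3346, "dy": -0.4261, "dz": 0, "rz": 0.08, "gripper": 62}, {"dx": 0.3346, "dy": -0.4261, "dz": 0, "rz": 0.08, "gripper": 62}, {"dx": 0.3346, "dy": -0.4261, "dz": 0, "rz": 0.08, "gripper": 62}, {"dx": 0.3346, "dy": -0.4261, "dz": 0, "rz": 0.08, "gripper": 62}]}}

```text
schema error: expected keys dx, dy, dz, rx, ry, rz, gripper
```

```bash
python3 -c "
from h import *
s=r.sense();print(s['time_s'],s['position'],s['qpos'],s['finger_gap'])
print(rel((462,355,160),10))"
```

```text
0.1 [ 226.62465448 -500.88554049  249.77761177] [-1.36129532e+00  3.81141599e-01  1.29815212e+00 -2.64083098e-06
  1.46359658e+00 -2.15282609e-01] 0.9967751665550931
([0.709, -0.8534, 0.1135], [-0.0004, -0.0, 0.0797])
```

Request:
{"op": "apply_moves", "data": {"plan": [{"dx": 0.3346, "dy": -0.4261, "dz": 0, "rx": 0, "ry": 0, "rz": 0.08, "gripper": 62}, {"dx": 0.3346, "dy": -0.4261, "dz": 0, "rx": 0, "ry": 0, "rz": 0.08, "gripper": 62}, {"dx": 0.3346, "dy": -0.4261, "dz": 0, "rx": 0, "ry": 0, "rz": 0.08, "gripper": 62}, {"dx": 0.3346, "dy": -0.4261, "dz": 0, "rx": 0, "ry": 0, "rz": 0.08, "gripper": 62}, {"dx": 0.3346, "dy": -0.4261, "dz": 0, "rx": 0, "ry": 0, "rz": 0.08, "gripper": 62}, {"dx": 0.3346, "dy": -0.4261, "dz": 0, "rx": 0, "ry": 0, "rz": 0.08, "gripper": 62}, {"dx": 0.3346, "dy": -0.4261, "dz": 0, "rx": 0, "ry": 0, "rz": 0.08, "gripper": 62}, {"dx": 0.3346, "dy": -0.4261, "dz": 0, "rx": 0, "ry": 0, "rz": 0.08, "gripper": 62}, {"dx": 0.3346, "dy": -0.4261, "dz": 0, "rx": 0, "ry": 0, "rz": 0.08, "gripper": 62}]}}

```text
time_s: 1.23
position: [330.1, -80.4, 250.3]
eef_rot: [0.0, 0.996, 0.087, -0.0]
force: [-0.2, -1.2, 0.5]
finger_gap: 0.725
finger_force: 0.0
```

```bash
python3 -c "
from h import *
s=r.sense();print(s['time_s'],s['position'],s['qpos'],s['finger_gap'])
print(rel((462,355,160),10))"
```

```text
1.225 [330.09371903 -80.44359481 250.27837175] [-5.91946706e-01 -5.59072787e-04  1.79557824e+00 -3.08403247e-04
  1.34657480e+00  8.04785654e-01] 0.725045817093311
([0.2567, -0.5075, 0.1127], [0.0001, 0.0001, -0.0001])
```

Request:
{"op": "apply_moves", "data": {"plan": [{"dx": 0.2567, "dy": -0.5075, "dz": 0, "rx": 0, "ry": 0, "rz": 0, "gripper": 58}, {"dx": 0.2567, "dy": -0.5075, "dz": 0, "rx": 0, "ry": 0, "rz": 0, "gripper": 58}, {"dx": 0.2567, "dy": -0.5075, "dz": 0, "rx": 0, "ry": 0, "rz": 0, "gripper": 58}, {"dx": 0.2567, "dy": -0.5075, "dz": 0, "rx": 0, "ry": 0, "rz": 0, "gripper": 58}, {"dx": 0.2567, "dy": -0.5075, "dz": 0, "rx": 0, "ry": 0, "rz": 0, "gripper": 58}, {"dx": 0.2567, "dy": -0.5075, "dz": 0, "rx": 0, "ry": 0, "rz": 0, "gripper": 58}, {"dx": 0.2567, "dy": -0.5075, "dz": 0, "rx": 0, "ry": 0, "rz": 0, "gripper": 58}, {"dx": 0.2567, "dy": -0.5075, "dz": 0.1127, "rx": 0, "ry": 0, "rz": 0, "gripper": 58}, {"dx": 0.2567, "dy": -0.5075, "dz": 0.1127, "rx": 0, "ry": 0, "rz": 0, "gripper": 58}, {"dx": 0.2567, "dy": -0.5075, "dz": 0.1127, "rx": 0, "ry": 0, "rz": 0, "gripper": 58}]}}

```text
time_s: 2.48
position: [463.0, 353.4, 157.8]
eef_rot: [0.001, 0.996, 0.085, -0.002]
force: [0.1, -0.3, 1.5]
finger_gap: 0.678
finger_force: 0.0
```

Run:
```python
from h import *
s=r.sense();print(s['time_s'],s['position'],s['qpos'],s['finger_gap'])
print(rel((462,355,45),10))
ims=[]
for n,c in(("scene",(100,240,270,470)),("top",(210,330,80,280))):
    p,d=eyes.get_image(n);ims.append(cv2.resize(p[c[0]:c[1],c[2]:c[3],::-1],(400,280),interpolation=2))
cv2.imwrite("pics/above.png",np.hstack(ims))
```

```text
2.475 [463.00496255 353.36653789 157.81658832] [ 4.48840014e-01  5.17980852e-01  1.34744917e+00 -1.81560452e-04
  1.28131232e+00  1.84876727e+00] 0.6781198994148636
([-0.0002, -0.0024, 0.141], [0.0005, 0.0016, -0.0011])
```

View pics/above.png

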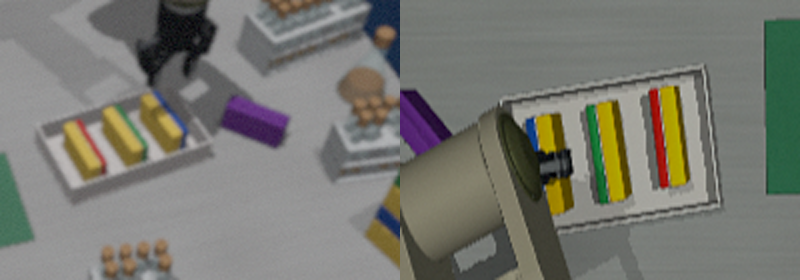

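The gripper is above the blue box. The fingers straddle it: in the left view at (165,85), and in the right view the -y finger is at (558,165). Descending.

Request:
{"op": "apply_moves", "data": {"plan": [{"dx": 0, "dy": -0.0015, "dz": 0.07, "rx": 0, "ry": 0.0, "rz": 0, "gripper": 58}, {"dx": 0, "dy": -0.0015, "dz": 0.1, "rx": 0, "ry": 0, "rz": 0, "gripper": 58}, {"dx": 0, "dy": -0.0015, "dz": 0.125, "rx": 0, "ry": 0, "rz": 0, "gripper": 58}, {"dx": 0, "dy": -0.0015, "dz": 0.141, "rx": 0, "ry": 0, "rz": 0, "gripper": 58}, {"dx": 0, "dy": -0.0015, "dz": 0.141, "rx": 0, "ry": 0, "rz": 0, "gripper": 58}]}}

```text
time_s: 3.2
position: [462.6, 356.0, 47.8]
eef_rot: [-0.0, 0.996, 0.086, 0.0]
force: [0.9, -0.8, 0.6]
finger_gap: 0.678
finger_force: 0.0
```

Request:
{"op": "apply_moves", "data": {"plan": [{"dx": 0, "dy": 0, "dz": 0, "rx": 0, "ry": 0, "rz": 0, "gripper": 45}, {"dx": 0, "dy": 0, "dz": 0, "rx": 0, "ry": 0, "rz": 0, "gripper": 35}, {"dx": 0, "dy": 0, "dz": 0, "rx": 0, "ry": 0, "rz": 0, "gripper": 25}, {"dx": 0, "dy": 0, "dz": 0, "rx": 0, "ry": 0, "rz": 0, "gripper": 25}, {"dx": 0, "dy": 0, "dz": 0, "rx": 0, "ry": 0, "rz": 0, "gripper": 25}]}}

```text
time_s: 3.82
position: [462.5, 356.6, 48.4]
eef_rot: [-0.0, 0.996, 0.087, 0.001]
force: [0.3, -0.5, 7.0]
finger_gap: 0.387
finger_force: 61.1
```

Request:
{"op": "apply_moves", "data": {"plan": [{"dx": 0, "dy": 0, "dz": -0.05, "rx": 0, "ry": 0, "rz": 0, "gripper": 25}, {"dx": 0, "dy": 0, "dz": -0.1, "rx": 0, "ry": 0, "rz": 0, "gripper": 25}, {"dx": 0, "dy": 0, "dz": -0.15, "rx": 0, "ry": 0, "rz": 0, "gripper": 25}, {"dx": 0, "dy": 0, "dz": -0.18, "rx": 0, "ry": 0, "rz": 0, "gripper": 25}, {"dx": 0, "dy": 0, "dz": -0.18, "rx": 0, "ry": 0, "rz": 0, "gripper": 25}]}}

```text
time_s: 4.45
position: [462.4, 356.6, 192.7]
eef_rot: [-0.001, 0.996, 0.087, 0.001]
force: [0.4, 0.1, -3.3]
finger_gap: 0.389
finger_force: 60.2
```

Run:
```python
from h import *
s=r.sense();print(s['time_s'],s['position'],s['qpos'],s['finger_gap'],s['force'])
print(rel((524,48,120),0))
```

```text
4.45 [462.36649361 356.58566286 192.68547247] [4.54315953e-01 4.83852210e-01 1.29848937e+00 2.41355702e-05
 1.35613271e+00 1.85152004e+00] 0.38915944324683904 [ 0.41754265  0.07602895 -3.26175201]
([0.009, 0.3933, 0.0905], [-0.0004, -0.0009, 0.0553])
```

Request:
{"op": "apply_moves", "data": {"plan": [{"dx": 0.009, "dy": 0.07, "dz": 0, "rx": 0, "ry": 0, "rz": 0.01, "gripper": 25}, {"dx": 0.009, "dy": 0.14, "dz": 0, "rx": 0, "ry": 0, "rz": 0.02, "gripper": 25}, {"dx": 0.009, "dy": 0.21, "dz": 0, "rx": 0, "ry": 0, "rz": 0.03, "gripper": 25}, {"dx": 0.009, "dy": 0.28, "dz": 0, "rx": 0, "ry": 0, "rz": 0.04, "gripper": 25}, {"dx": 0.009, "dy": 0.34, "dz": 0, "rx": 0, "ry": 0, "rz": 0.055, "gripper": 25}, {"dx": 0.009, "dy": 0.3933, "dz": 0.03, "rx": 0, "ry": 0, "rz": 0.055, "gripper": 25}, {"dx": 0.009, "dy": 0.3933, "dz": 0.06, "rx": 0, "ry": 0, "rz": 0.055, "gripper": 25}, {"dx": 0.009, "dy": 0.3933, "dz": 0.09, "rx": 0, "ry": 0, "rz": 0.055, "gripper": 25}, {"dx": 0.009, "dy": 0.3933, "dz": 0.09, "rx": 0, "ry": 0, "rz": 0.055, "gripper": 25}]}}

```text
time_s: 5.58
position: [522.0, 47.7, 116.9]
eef_rot: [-0.0, 1.0, 0.0, -0.003]
force: [-0.2, 0.3, -2.0]
finger_gap: 0.39
finger_force: 60.6
```

Run:
```python
from h import *
s=r.sense();print(s['time_s'],s['position'],s['qpos'],s['finger_gap'],s['force'])
print(rel((524,48,52),0))
for n in("scene","top"):
    p,d=eyes.get_image(n);w=cloud(n,d);h=cv2.cvtColor(p,cv2.COLOR_RGB2HSV).astype(int)
    if n=="scene": a=cv2.resize(p[110:260,190:390,::-1],(600,450),interpolation=2)
    q=(abs(w[...,0]-524)<90)&(abs(w[...,1]-48)<60)&(w[...,2]>40)&(w[...,2]<150)
    for nm,m in(("yel",q&(abs(h[...,0]-25)<8)&(h[...,1]>90)),("blue",q&(abs(h[...,0]-113)<8)&(h[...,1]>90))):
        print(n,nm,m.sum(),ext(w,m,0),np.percentile(w[m][:,2],[5,50,95]).round(1) if m.sum() else "")
cv2.imwrite("pics/mat1.png",a)
```

```text
5.575 [521.95624822  47.74725156 116.85892429] [-1.34881213e-01  4.77921626e-01  1.56649142e+00  1.12438710e-05
  1.10322799e+00  1.43542161e+00] 0.38995282520279057 [-0.19701547  0.33580218 -2.04118679]
([0.003, -0.0002, 0.0811], [-0.0003, 0.0019, 0.0002])
scene yel 185 (array([544.6,  35.8]), array([68.5, 20.4]), np.float64(128.0)) [ 80.3 128.  133.4]
scene blue 79 (array([540.7,  57.6]), array([77.3, 10.4]), np.float64(129.4)) [ 91.7 129.4 133.7]
top yel 15 (array([572.9,  42.2]), array([ 2.6, 16.4]), np.float64(132.6)) [127.9 132.6 133.9]
top blue 3 (array([574.1,  60.5]), array([0.1, 4.7]), np.float64(130.8)) [129.9 130.8 132.7]
```

View pics/mat1.png

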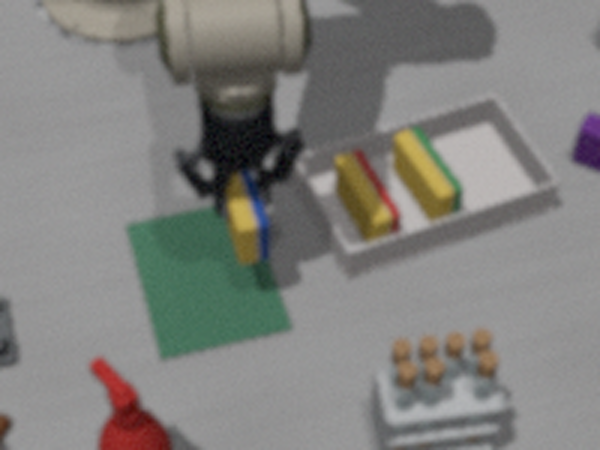

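The box is held upright over the mat's +y half, lid towards the bin (245,220). The red and green boxes stand undisturbed. Lowering.

Request:
{"op": "apply_moves", "data": {"plan": [{"dx": 0.003, "dy": 0, "dz": 0.04, "rx": 0, "ry": 0, "rz": 0, "gripper": 25}, {"dx": 0.003, "dy": 0, "dz": 0.065, "rx": 0, "ry": 0, "rz": 0, "gripper": 25}, {"dx": 0.003, "dy": 0, "dz": 0.077, "rx": 0, "ry": 0, "rz": 0, "gripper": 25}, {"dx": 0.003, "dy": 0, "dz": 0.083, "rx": 0, "ry": 0, "rz": 0, "gripper": 25}, {"dx": 0.003, "dy": 0, "dz": 0.083, "rx": 0, "ry": 0, "rz": 0, "gripper": 25}]}}

```text
time_s: 6.3
position: [526.2, 47.7, 53.5]
eef_rot: [0.0, 1.0, 0.0, 0.0]
force: [-0.5, -1.1, -2.2]
finger_gap: 0.393
finger_force: 60.8
```

Request:
{"op": "apply_moves", "data": {"plan": [{"dx": 0, "dy": 0, "dz": 0.004, "rx": 0, "ry": 0, "rz": 0, "gripper": 25}, {"dx": 0, "dy": 0, "dz": 0.006, "rx": 0, "ry": 0, "rz": 0, "gripper": 25}, {"dx": 0, "dy": 0, "dz": 0.006, "rx": 0, "ry": 0, "rz": 0, "gripper": 25}]}}

```text
time_s: 6.68
position: [525.9, 47.7, 48.4]
eef_rot: [0.0, 1.0, 0.0, 0.0]
force: [-0.0, 0.1, 0.8]
finger_gap: 0.391
finger_force: 60.9
```

Request:
{"op": "apply_moves", "data": {"plan": [{"dx": 0, "dy": 0, "dz": 0, "rx": 0, "ry": 0, "rz": 0, "gripper": 55}, {"dx": 0, "dy": 0, "dz": 0, "rx": 0, "ry": 0, "rz": 0, "gripper": 55}, {"dx": 0, "dy": 0, "dz": 0, "rx": 0, "ry": 0, "rz": 0, "gripper": 55}, {"dx": 0, "dy": 0, "dz": -0.04, "rx": 0, "ry": 0, "rz": 0, "gripper": 55}, {"dx": 0, "dy": 0, "dz": -0.09, "rx": 0, "ry": 0, "rz": 0, "gripper": 55}, {"dx": 0, "dy": 0, "dz": -0.09, "rx": 0, "ry": 0, "rz": 0, "gripper": 55}, {"dx": 0, "dy": -0.07, "dz": -0.09, "rx": 0, "ry": 0, "rz": 0, "gripper": 0}, {"dx": 0, "dy": -0.07, "dz": -0.09, "rx": 0, "ry": 0, "rz": 0, "gripper": 0}, {"dx": 0, "dy": -0.07, "dz": -0.09, "rx": 0, "ry": 0, "rz": 0, "gripper": 0}, {"dx": 0, "dy": -0.07, "dz": -0.09, "rx": 0, "ry": 0, "rz": 0, "gripper": 0}]}}

```text
time_s: 7.92
position: [525.8, 102.8, 119.8]
eef_rot: [0.0, 1.0, -0.0, -0.0]
force: [-0.7, -0.8, 0.1]
finger_gap: -0.001
finger_force: 0.0
```

Run:
```python
from h import *
s=r.sense();print(s['time_s'],s['position'],s['finger_gap'],s['force'])
for n in("scene","top"):
    p,d=eyes.get_image(n);w=cloud(n,d)
    q=(abs(w[...,0]-524)<80)&(abs(w[...,1]-46)<40)&(w[...,2]>54)&(w[...,2]<70); q=big(q)
    print(n,q.sum(),ext(w,q,0))
    if n=="scene": cv2.imwrite("pics/mat2.png",cv2.resize(p[110:260,190:390,::-1],(600,450),interpolation=2))
```

```text
7.925 [525.80660199 102.84189211 119.76713832] -0.001390211098602694 [-0.66847044 -0.75878523  0.09591096]
scene 277 (array([527.3,  44.7]), array([108.9,  32.9]), np.float64(62.0))
top 18 (array([557.1,  62.4]), array([37.7,  4.5]), np.float64(63.7))
```

View pics/mat2.png

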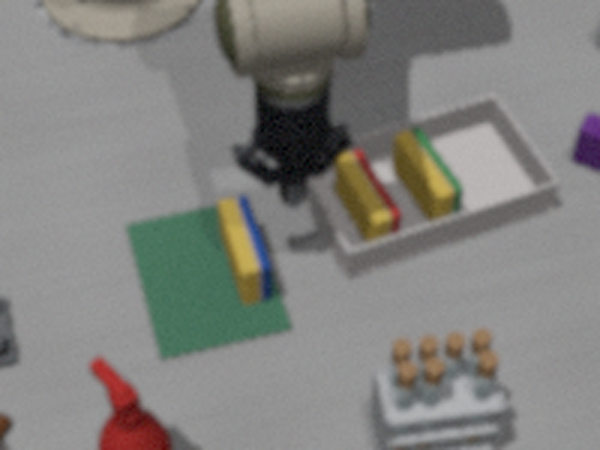

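The box stands free on the mat at crop (243,250). Next I tip it with the closed fingers against the top of the lid.

Request:
{"op": "apply_moves", "data": {"plan": [{"dx": 0, "dy": 0, "dz": 0.058, "rx": 0, "ry": 0, "rz": 0, "gripper": 0}, {"dx": 0, "dy": 0.0, "dz": 0.058, "rx": 0, "ry": 0, "rz": 0, "gripper": 0}, {"dx": 0, "dy": 0.015, "dz": 0.058, "rx": 0, "ry": 0, "rz": 0, "gripper": 0}, {"dx": 0, "dy": 0.025, "dz": 0.058, "rx": 0, "ry": 0, "rz": 0, "gripper": 0}, {"dx": 0, "dy": 0.033, "dz": 0.058, "rx": 0, "ry": 0, "rz": 0, "gripper": 0}, {"dx": 0, "dy": 0.041, "dz": 0.058, "rx": 0, "ry": 0, "rz": 0, "gripper": 0}, {"dx": 0, "dy": 0.049, "dz": 0.058, "rx": 0, "ry": 0, "rz": 0, "gripper": 0}, {"dx": 0, "dy": 0.056, "dz": 0.058, "rx": 0, "ry": 0, "rz": 0, "gripper": 0}]}}

```text
time_s: 9.02
position: [525.8, 58.4, 73.7]
eef_rot: [0.0, 1.0, 0.0, -0.0]
force: [0.7, 0.6, 0.1]
finger_gap: -0.002
finger_force: 0.2
```

Run:
```python
from h import *
s=r.sense();print(s['time_s'],s['position'],s['finger_gap'],s['force'])
p,d=eyes.get_image("scene");w=cloud("scene",d);h=cv2.cvtColor(p,cv2.COLOR_RGB2HSV).astype(int)
q=(abs(w[...,0]-524)<80)&(abs(w[...,1])<100)&(w[...,2]>15)&(w[...,2]<100)
m=q&(abs(h[...,0]-113)<8)&(h[...,1]>90);print(m.sum(),ext(w,m,0),np.percentile(w[m][:,2],[5,50,95]))
```

```text
9.025 [525.7996783   58.38112641  73.74730353] -0.0015928168309272044 [0.74154063 0.6433359  0.12108241]
94 (array([548.1,  42.6]), array([69. , 19.5]), np.float64(65.6)) [35.01157373 65.64807989 71.56852982]
```

Request:
{"op": "apply_moves", "data": {"plan": [{"dx": 0, "dy": 0.008, "dz": 0, "rx": 0, "ry": 0, "rz": 0, "gripper": 0}, {"dx": 0, "dy": 0.016, "dz": 0, "rx": 0, "ry": 0, "rz": 0, "gripper": 0}, {"dx": 0, "dy": 0.024, "dz": 0, "rx": 0, "ry": 0, "rz": 0, "gripper": 0}, {"dx": 0, "dy": 0.03, "dz": 0, "rx": 0, "ry": 0, "rz": 0, "gripper": 0}, {"dx": 0, "dy": 0.036, "dz": 0, "rx": 0, "ry": 0, "rz": 0, "gripper": 0}, {"dx": 0, "dy": 0.036, "dz": 0, "rx": 0, "ry": 0, "rz": 0, "gripper": 0}, {"dx": 0, "dy": 0.036, "dz": 0, "rx": 0, "ry": 0, "rz": 0, "gripper": 0}]}}

```text
time_s: 9.95
position: [525.9, 30.2, 73.8]
eef_rot: [-0.0, 1.0, 0.0, -0.0]
force: [-1.0, 0.4, 0.4]
finger_gap: 0.0
finger_force: 0.0
```

Request:
{"op": "apply_moves", "data": {"plan": [{"dx": 0, "dy": 0, "dz": -0.07, "rx": 0, "ry": 0, "rz": 0, "gripper": 85}, {"dx": 0, "dy": -0.15, "dz": -0.15, "rx": 0, "ry": 0, "rz": 0, "gripper": 85}, {"dx": 0, "dy": -0.15, "dz": -0.15, "rx": 0, "ry": 0, "rz": 0, "gripper": 85}, {"dx": -0.1, "dy": -0.25, "dz": -0.15, "rx": 0, "ry": 0, "rz": 0, "gripper": 85}, {"dx": -0.1, "dy": -0.25, "dz": -0.15, "rx": 0, "ry": 0, "rz": 0, "gripper": 85}, {"dx": -0.1, "dy": -0.25, "dz": -0.15, "rx": 0, "ry": 0, "rz": 0, "gripper": 85}]}}

```text
time_s: 10.7
position: [443.2, 232.5, 194.2]
eef_rot: [-0.0, 1.0, 0.003, -0.0]
force: [-0.7, -0.2, 0.2]
finger_gap: 0.996
finger_force: 0.0
```

```bash
cat > look.py <<'E'
from h import *
s=r.sense();print(s['time_s'],s['position'],s['qpos'].round(3),s['finger_gap'],s['force'])
ims=[]
for n,c in(("scene",(100,260,150,390)),("top",(190,330,240,450))):
    p,d=eyes.get_image(n);w=cloud(n,d);h=cv2.cvtColor(p,cv2.COLOR_RGB2HSV).astype(int);zz=w[...,2]
    np.savez(n+"1.npz",p=p,d=d)
    q=(abs(w[...,0]-524)<100)&(abs(w[...,1])<90)&(zz>28)&(zz<48);q=big(q)
    P=w[q][:,:2];P=P-P.mean(0);v=np.linalg.eigh(P.T@P)[1][:,1];a=np.degrees(np.arctan(v[1]/v[0]))
    A=np.c_[w[q][:,:2],np.ones(q.sum())];print(n,q.sum(),"yaw",a.round(2),ext(w,q,a),"slope",np.linalg.lstsq(A,zz[q],rcond=None)[0][:2].round(3),"hue",np.median(h[...,0][q]),"minrect",rect(w,q))
    D=(w[...,0]>420)&(w[...,0]<620)&(w[...,1]<-180)&(w[...,1]>-400)
    k=big(D&(zz>6)&(zz<35)); print(" dock",ext(w,k,1.4),rect(w,k))
    ims.append(cv2.resize(p[c[0]:c[1],c[2]:c[3],::-1],(400,280),interpolation=2))
cv2.imwrite("pics/look.png",np.hstack(ims))
E
python3 look.py
```

```text
10.7 [443.19361552 232.45879543 194.21133491] [0.246 0.346 1.527 0.    1.269 1.811] 0.9959316094764649 [-0.74556223 -0.22378475  0.24247426]
scene 478 yaw 1.3 (array([527.9,  -3.9]), array([108.9,  58.4]), np.float64(36.0)) slope [-0.002  0.001] hue 110.0 minrect (array([527.,  -4.]), array([113.6,  59.7]), 1.78)
 dock (array([ 549.3, -296.2]), array([ 87.4, 135.9]), np.float64(10.7)) (array([ 549.1, -296.5]), array([ 97.4, 140.3]), 1.97)
top 958 yaw 0.72 (array([523.2,   0.8]), array([106.3,  57.6]), np.float64(36.5)) slope [-0.001 -0.002] hue 108.0 minrect (array([5.238e+02, 5.000e-01]), array([109.4,  60.1]), 1.34)
 dock (array([ 544.5, -291.4]), array([ 87.3, 135.8]), np.float64(11.0)) (array([ 544.7, -291. ]), array([ 89.8, 143.4]), 1.38)
```

View pics/look.png

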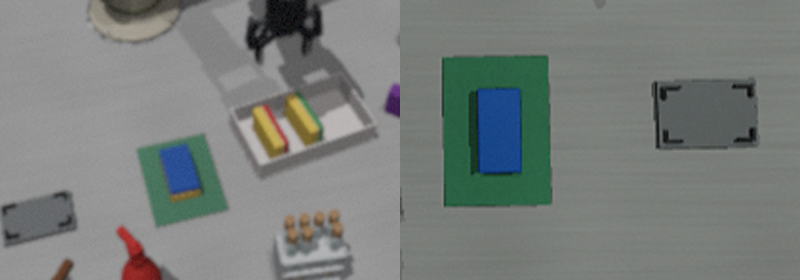

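The box lies on the mat, lid up. Left crop: (180,170), right crop: (500,130). It is flat and let go, and the dock is at right crop (706,113). The dock-minus-box vector agrees in both cameras: (21.3, -292.2).

```bash
python3 -c "
from h import *
print(rel((525.5,0.7,110),1.1))"
```

```text
([0.0991, 0.2872, 0.105], [0.0, -0.0002, -0.0055])
```

Request:
{"op": "apply_moves", "data": {"plan": [{"dx": 0.0991, "dy": 0.2872, "dz": 0, "rx": 0, "ry": 0, "rz": -0.0055, "gripper": 85}, {"dx": 0.0991, "dy": 0.2872, "dz": 0, "rx": 0, "ry": 0, "rz": -0.0055, "gripper": 85}, {"dx": 0.0991, "dy": 0.2872, "dz": 0.0, "rx": 0, "ry": 0, "rz": -0.0055, "gripper": 85}, {"dx": 0.0991, "dy": 0.2872, "dz": 0.0, "rx": 0, "ry": 0, "rz": -0.0055, "gripper": 85}, {"dx": 0.0991, "dy": 0.2872, "dz": 0.105, "rx": 0, "ry": 0, "rz": -0.0055, "gripper": 85}, {"dx": 0.0991, "dy": 0.2872, "dz": 0.105, "rx": 0, "ry": 0, "rz": -0.0055, "gripper": 85}, {"dx": 0.0991, "dy": 0.2872, "dz": 0.105, "rx": 0, "ry": 0, "rz": -0.0055, "gripper": 85}, {"dx": 0.0991, "dy": 0.2872, "dz": 0.105, "rx": 0, "ry": 0, "rz": -0.0055, "gripper": 85}]}}

```text
time_s: 11.8
position: [526.0, -0.4, 110.8]
eef_rot: [0.0, 1.0, 0.009, 0.001]
force: [-0.2, -0.3, 1.1]
finger_gap: 0.997
finger_force: 0.0
```

```bash
python3 -c "
from h import *
print(r.sense()['position'],rel((525.5,0.7,28),1.1))"
```

```text
[ 5.26006359e+02 -4.12799804e-01  1.10760822e+02] ([-0.0008, -0.0015, 0.1034], [0.0002, -0.0006, -0.0006])
```

Request:
{"op": "apply_moves", "data": {"plan": [{"dx": 0, "dy": -0.0013, "dz": 0.05, "rx": 0, "ry": 0, "rz": 0, "gripper": 85}, {"dx": 0, "dy": -0.0013, "dz": 0.08, "rx": 0, "ry": 0, "rz": 0, "gripper": 85}, {"dx": 0, "dy": -0.0013, "dz": 0.1, "rx": 0, "ry": 0, "rz": 0, "gripper": 85}, {"dx": 0, "dy": -0.0013, "dz": 0.103, "rx": 0, "ry": 0, "rz": 0, "gripper": 85}, {"dx": 0, "dy": -0.0013, "dz": 0.103, "rx": 0, "ry": 0, "rz": 0, "gripper": 75}, {"dx": 0, "dy": -0.0013, "dz": 0.103, "rx": 0, "ry": 0, "rz": 0, "gripper": 65}, {"dx": 0, "dy": -0.0013, "dz": 0.103, "rx": 0, "ry": 0, "rz": 0, "gripper": 50}, {"dx": 0, "dy": -0.0013, "dz": 0.103, "rx": 0, "ry": 0, "rz": 0, "gripper": 50}, {"dx": 0, "dy": -0.0013, "dz": 0.103, "rx": 0, "ry": 0, "rz": 0, "gripper": 50}]}}

```text
time_s: 12.92
position: [525.7, 1.0, 28.6]
eef_rot: [0.0, 1.0, 0.009, 0.001]
force: [-0.4, -1.2, 8.1]
finger_gap: 0.693
finger_force: 65.4
```

Request:
{"op": "apply_moves", "data": {"plan": [{"dx": 0, "dy": 0, "dz": -0.06, "rx": 0, "ry": 0, "rz": 0, "gripper": 50}, {"dx": 0, "dy": 0, "dz": -0.12, "rx": 0, "ry": 0, "rz": 0, "gripper": 50}, {"dx": 0, "dy": 0, "dz": -0.12, "rx": 0, "ry": 0, "rz": 0, "gripper": 50}]}}

```text
time_s: 13.3
position: [526.5, 1.1, 126.8]
eef_rot: [0.001, 1.0, 0.009, 0.004]
force: [-0.0, -0.7, -2.6]
finger_gap: 0.69
finger_force: 66.8
```

```bash
python3 -c "
from h import *
s=r.sense();print(s['position'],s['force'],s['finger_gap'],rel((546.8,-291.3,110),91.4))"
```

```text
[526.53831465   1.12591698 126.75679038] [-0.03372288 -0.70512326 -2.59140328] 0.6902680674096435 ([0.0185, 0.3659, 0.0217], [0.0022, -0.0013, -0.502])
```

Request:
{"op": "apply_moves", "data": {"plan": [{"dx": 0.0185, "dy": 0.04, "dz": 0, "rx": 0, "ry": 0, "rz": -0.055, "gripper": 50}, {"dx": 0.0185, "dy": 0.08, "dz": 0, "rx": 0, "ry": 0, "rz": -0.11, "gripper": 50}, {"dx": 0.0185, "dy": 0.12, "dz": 0, "rx": 0, "ry": 0, "rz": -0.165, "gripper": 50}, {"dx": 0.0185, "dy": 0.16, "dz": 0, "rx": 0, "ry": 0, "rz": -0.22, "gripper": 50}, {"dx": 0.0185, "dy": 0.2, "dz": 0, "rx": 0, "ry": 0, "rz": -0.275, "gripper": 50}, {"dx": 0.0185, "dy": 0.24, "dz": 0, "rx": 0, "ry": 0, "rz": -0.33, "gripper": 50}, {"dx": 0.0185, "dy": 0.28, "dz": 0, "rx": 0, "ry": 0, "rz": -0.385, "gripper": 50}, {"dx": 0.0185, "dy": 0.32, "dz": 0, "rx": 0, "ry": 0, "rz": -0.44, "gripper": 50}, {"dx": 0.0185, "dy": 0.3659, "dz": 0.01, "rx": 0, "ry": 0, "rz": -0.495, "gripper": 50}, {"dx": 0.0185, "dy": 0.3659, "dz": 0.0217, "rx": 0, "ry": 0, "rz": -0.502, "gripper": 50}]}}

```text
time_s: 14.55
position: [544.5, -293.0, 104.2]
eef_rot: [-0.001, 0.699, 0.715, -0.0]
force: [-0.6, 0.0, -1.3]
finger_gap: 0.687
finger_force: 66.5
```

```bash
cat > held.py <<'E'
from h import *
from scipy.spatial.transform import Rotation as R
s=r.sense();q=s["eef_rot"];M=R.from_quat([*q[1:],q[0]]).as_matrix()
print(s['time_s'],s['position'],"yaw",np.degrees(np.arctan2(M[1,0],M[0,0])),s['qpos'].round(3),s['finger_gap'],s['force'])
T=s['position'];ims=[]
for n,c in(("scene",(150,270,110,240)),("top",(190,310,340,460))):
    p,d=eyes.get_image(n);w=cloud(n,d);h=cv2.cvtColor(p,cv2.COLOR_RGB2HSV).astype(int);zz=w[...,2]
    m=(abs(h[...,0]-110)<9)&(h[...,1]>100)&(abs(w[...,0]-T[0])<80)&(abs(w[...,1]-T[1])<90)&(abs(zz-T[2]-8)<9)
    P=w[m][:,:2];print(n,m.sum(),ext(w,m,1.4),rect(w,m),"y lo/hi",np.percentile(P[:,1],[1,99]).round(1),"x",np.percentile(P[:,0],[1,99]).round(1))
    ims.append(cv2.resize(p[c[0]:c[1],c[2]:c[3],::-1],(400,380),interpolation=2))
cv2.imwrite("pics/held.png",np.hstack(ims)); print("to",rel((546.8,-291.3,60),91.4))
E
python3 held.py
```

```text
14.55 [ 544.51952722 -293.01189473  104.20698753] yaw 91.32254792864907 [-0.685  0.63   1.306 -0.     1.207 -0.708] 0.6873676168244903 [-0.64452311  0.01553341 -1.33469099]
scene 351 (array([ 549. , -297.1]), array([ 57.2, 103.7]), np.float64(112.0)) (array([ 549.5, -296.3]), array([108.2,  63.3]), 88.94) y lo/hi [-349.9 -244.4] x [520.2 577.4]
top 339 (array([ 543.5, -258.1]), array([56.4, 45.2]), np.float64(110.6)) (array([ 549.1, -259. ]), array([67.4, 48.4]), 2.26) y lo/hi [-281.  -235.2] x [514.9 571.4]
to ([-0.0016, 0.0034, 0.0546], [-0.0011, -0.001, -0.0006])
```

View pics/held.png

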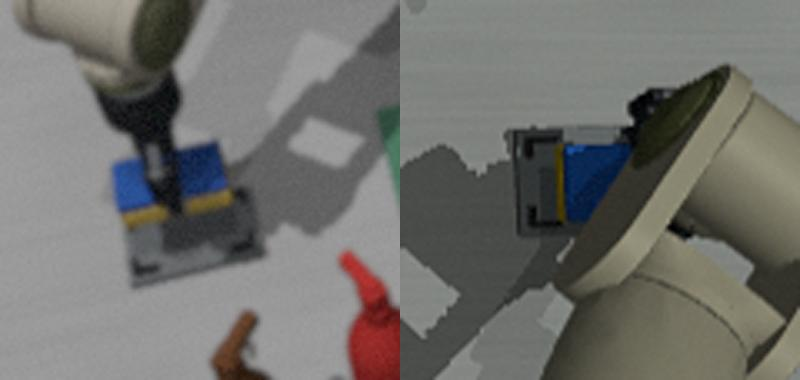

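The box is held level over the dock. Left crop: lid (170,180), nest corners (140,268) and (240,250). Right crop: box end (565,185). It is nearly aligned; I lower it a little, let it settle and measure again.

Request:
{"op": "apply_moves", "data": {"plan": [{"dx": 0, "dy": 0, "dz": 0.03, "rx": 0, "ry": 0, "rz": 0, "gripper": 50}, {"dx": 0, "dy": 0, "dz": 0.052, "rx": 0, "ry": 0, "rz": 0, "gripper": 50}, {"dx": 0, "dy": 0, "dz": 0.052, "rx": 0, "ry": 0, "rz": 0, "gripper": 50}, {"dx": 0, "dy": 0, "dz": 0.052, "rx": 0, "ry": 0, "rz": 0, "gripper": 50}, {"dx": 0, "dy": 0, "dz": 0.052, "rx": 0, "ry": 0, "rz": 0, "gripper": 50}]}}

```text
time_s: 15.28
position: [545.6, -291.0, 65.4]
eef_rot: [0.001, 0.698, 0.716, 0.0]
force: [-0.1, -0.1, -2.0]
finger_gap: 0.687
finger_force: 66.5
```

```bash
python3 held.py; python3 held.py|grep -v to
python3 - <<'E'
from h import *
# dock in scene0/1 with same estimator, several tries
for n in("scene0","scene1","top0","top1"):
    z=np.load(n+".npz");w=cloud(n[:-1],z["d"]);zz=w[...,2]
    k=big((w[...,0]>420)&(w[...,0]<620)&(w[...,1]<-180)&(w[...,1]>-400)&(zz>6)&(zz<35));P=w[k][:,:2]
    print(n,ext(w,k,1.4),np.percentile(P,[1,99],0).round(1).tolist())
E
```

```text
15.275 [ 545.56699933 -291.02643461   65.35028372] yaw 91.3893236427259 [-0.681  0.675  1.346  0.     1.119 -0.706] 0.6865868657567293 [-0.11259301 -0.05646775 -2.00365927]
scene 347 (array([ 548.4, -294.9]), array([ 56.2, 105.6]), np.float64(73.0)) (array([ 549.2, -294.7]), array([110.1,  59.6]), 88.49) y lo/hi [-348.  -241.4] x [520.8 577. ]
top 305 (array([ 544.7, -258.1]), array([55.7, 45. ]), np.float64(72.6)) (array([ 544.4, -260.1]), array([58.7, 50.5]), 3.21) y lo/hi [-280.4 -235.1] x [516.5 572.2]
to ([-0.0003, 0.0017, 0.0063], [0.0003, 0.0002, -0.0001])
15.375 [ 545.40511412 -291.10794599   65.07266094] yaw 91.38556500696647 [-0.682  0.676  1.346  0.     1.119 -0.706] 0.6919435999725334 [-0.47894164 -0.28700678 -2.15525291]
scene 349 (array([ 548.8, -294.8]), array([ 56.9, 105.1]), np.float64(72.9)) (array([ 549.3, -294.7]), array([109.9,  61.4]), 88.49) y lo/hi [-347.9 -241.8] x [519.8 578.1]
scene0 (array([ 549.7, -296.4]), array([ 87.6, 135.2]), np.float64(10.9)) [[505.3, -364.7], [593.9, -228.1]]
scene1 (array([ 549.3, -296.2]), array([ 87.4, 135.9]), np.float64(10.7)) [[504.6, -364.5], [594.3, -227.8]]
top0 (array([ 544.4, -291.2]), array([ 87.1, 136.2]), np.float64(11.0)) [[501.5, -359.9], [589.3, -222.7]]
top1 (array([ 544.5, -291.4]), array([ 87.3, 135.8]), np.float64(11.0)) [[501.5, -360.0], [589.3, -222.9]]
```

Request:
{"op": "apply_moves", "data": {"plan": [{"dx": -0.0019, "dy": 0.0005, "dz": 0, "rx": 0, "ry": 0, "rz": 0, "gripper": 50}, {"dx": -0.0019, "dy": 0.0005, "dz": 0.012, "rx": 0, "ry": 0, "rz": 0, "gripper": 50}, {"dx": -0.0019, "dy": 0.0005, "dz": 0.022, "rx": 0, "ry": 0, "rz": 0, "gripper": 50}, {"dx": -0.0019, "dy": 0.0005, "dz": 0.027, "rx": 0, "ry": 0, "rz": 0, "gripper": 50}, {"dx": -0.0019, "dy": 0.0005, "dz": 0.03, "rx": 0, "ry": 0, "rz": 0, "gripper": 50}, {"dx": -0.0019, "dy": 0.0005, "dz": 0.03, "rx": 0, "ry": 0, "rz": 0, "gripper": 50}]}}

```text
time_s: 16.23
position: [545.7, -292.6, 40.3]
eef_rot: [-0.0, 0.698, 0.716, -0.0]
force: [-0.4, 0.3, -2.1]
finger_gap: 0.687
finger_force: 66.5
```

Request:
{"op": "apply_moves", "data": {"plan": [{"dx": 0, "dy": 0, "dz": 0.003, "rx": 0, "ry": 0, "rz": 0, "gripper": 50}, {"dx": 0, "dy": 0, "dz": 0.0045, "rx": 0, "ry": 0, "rz": 0, "gripper": 50}, {"dx": 0, "dy": 0, "dz": 0.0045, "rx": 0, "ry": 0, "rz": 0, "gripper": 50}]}}

```text
time_s: 16.6
position: [545.7, -292.6, 36.8]
eef_rot: [0.0, 0.698, 0.716, 0.0]
force: [0.4, -0.4, -2.2]
finger_gap: 0.69
finger_force: 66.5
```

Request:
{"op": "apply_moves", "data": {"plan": [{"dx": 0, "dy": 0, "dz": 0.001, "rx": 0, "ry": 0, "rz": 0, "gripper": 50}, {"dx": 0, "dy": 0, "dz": 0.001, "rx": 0, "ry": 0, "rz": 0, "gripper": 50}]}}

```text
time_s: 16.85
position: [545.7, -292.6, 36.7]
eef_rot: [0.0, 0.698, 0.716, 0.0]
force: [-3.0, 0.8, 4.9]
finger_gap: 0.688
finger_force: 67.2
```

Request:
{"op": "apply_moves", "data": {"plan": [{"dx": 0, "dy": 0, "dz": 0, "rx": 0, "ry": 0, "rz": 0, "gripper": 70}, {"dx": 0, "dy": 0, "dz": 0, "rx": 0, "ry": 0, "rz": 0, "gripper": 80}, {"dx": 0, "dy": 0, "dz": 0, "rx": 0, "ry": 0, "rz": 0, "gripper": 80}, {"dx": 0, "dy": 0, "dz": -0.05, "rx": 0, "ry": 0, "rz": 0, "gripper": 80}, {"dx": 0, "dy": 0, "dz": -0.12, "rx": 0, "ry": 0, "rz": 0, "gripper": 80}, {"dx": 0, "dy": 0, "dz": -0.18, "rx": 0, "ry": 0, "rz": 0, "gripper": 80}, {"dx": -0.05, "dy": -0.22, "dz": -0.2, "rx": 0, "ry": 0, "rz": 0, "gripper": 80}, {"dx": -0.1, "dy": -0.22, "dz": -0.2, "rx": 0, "ry": 0, "rz": 0, "gripper": 80}, {"dx": -0.2, "dy": -0.22, "dz": -0.2, "rx": 0, "ry": 0, "rz": 0, "gripper": 80}, {"dx": -0.2, "dy": -0.22, "dz": -0.2, "rx": 0, "ry": 0, "rz": 0, "gripper": 80}]}}

```text
time_s: 18.1
position: [374.9, -453.2, 196.3]
eef_rot: [0.0, 0.698, 0.716, -0.0]
force: [1.7, -0.6, -0.5]
finger_gap: 0.936
finger_force: 0.0
```

Run:
```python
from h import *
s=r.sense();print(s['time_s'],s['position'],s['force'],s['finger_gap'])
ims=[]
for n,c in(("scene",(120,270,110,400)),("top",(180,320,120,460))):
    p,d=eyes.get_image(n);w=cloud(n,d);h=cv2.cvtColor(p,cv2.COLOR_RGB2HSV).astype(int);zz=w[...,2]
    m=(abs(h[...,0]-110)<9)&(h[...,1]>100)&(abs(w[...,0]-547)<80)&(abs(w[...,1]+293)<90)&(zz>30)&(zz<60)
    A=np.c_[w[m][:,:2],np.ones(m.sum())]
    print(n,m.sum(),ext(w,m,1.4),rect(w,m),"slope",np.linalg.lstsq(A,zz[m],rcond=None)[0][:2].round(3))
    ims.append(cv2.resize(p[c[0]:c[1],c[2]:c[3],::-1],(700,290),interpolation=2))
cv2.imwrite("pics/end.png",np.vstack(ims))
```

```text
18.1 [ 374.87094095 -453.22672622  196.30246849] [ 1.65868866 -0.5721971  -0.45613803] 0.9355931895959833
scene 503 (array([ 548.4, -296.2]), array([ 57.8, 104.9]), np.float64(44.6)) (array([ 548.2, -296.2]), array([109.2,  62. ]), 89.31) slope [ 0.    -0.001]
top 970 (array([ 545.1, -291.2]), array([ 57.9, 106.3]), np.float64(44.4)) (array([ 544.7, -291.6]), array([ 59.9, 109.7]), 1.74) slope [-0.012 -0.002]
```

View pics/end.png

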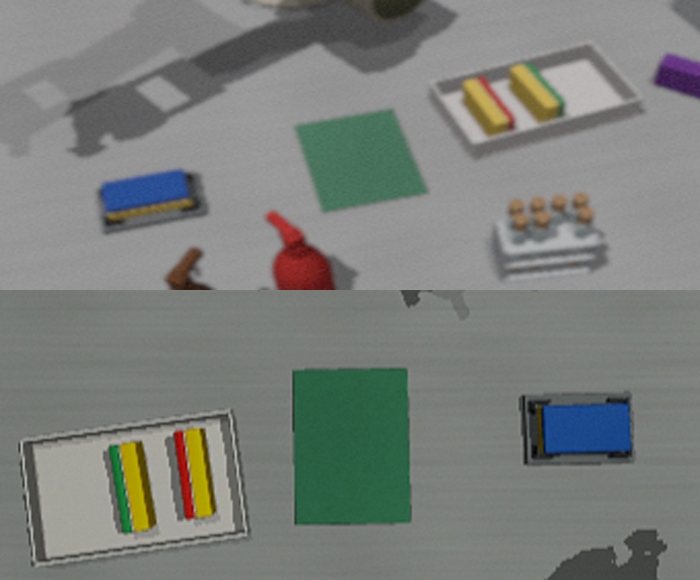

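The box is seated in the dock with the lid up, at (148,195) in the upper view and (588,428) in the lower. It sits level and within about 1 mm of the dock's centre in both cameras, with its top at 44.5 mm. Everything else stands where it was, so I'm handing in.

```bash
python3 -c "
from workcell import r
print(r.sign_off())"
```

```text
the job is handed in; nothing more can be done
None
```

The blue-lidded box was laid lid up on the mat and let go, then seated lid up in the dock, within about 1 mm of its centre in both cameras; the other things look undisturbed, and the job was handed in at about 18 s (no verdict came back).

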